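# Find the bur case with the worn lid hinge and flag it

### The arm

A 6-joint arm with a two-finger parallel gripper is mounted at the origin on the work surface. World frame = base frame: x ahead of the robot, y to its left, z up, the work surface at z = 0. Lengths are in m, angles in rad, forces in N, time in s.
With the tool pointing down it reaches from about 0.275 to 0.75 m from the base axis. Payload 10.2 kg.
Tool frame: the origin (TCP) lies on the centre line of the jaws, within the pads' length; the fingertips stand 22 mm ahead of it and the grasp point (between the pads) lies 3 mm ahead of it; z points along the fingers, y is the line along which they close (so a half turn about z gives the same grasp; the last joint's range is limited). The gripper opens to 88 mm and grips with 3 to 60 N. Pads are 18 mm wide; open, the fingers measure 123 mm over their backs; the gripper's body (75 mm by 187 mm) begins 45 mm behind the grasp point.
Start: joints at [0.96, 0.313, 1.498, -0, 1.331, -0.223], TCP at [0.199, 0.486, 0.225] pointing down, gripper open.
Joint ranges: [-2.94, 2.94], [-0.97, 2.17], [0.19, 2.56], [-1.23, 4.37], [0.02, 3.11], [-2.88, 2.88]. Speed limits (rad/s): [2.39, 2.39, 3.01, 3.14, 3.14, 3.14].

### API

Orientations are given as a unit quaternion [w, x, y, z].
In Python, from plant import status, optics, arm, models gives the robot as it stands. The module is installed in compiled form; this text tells all that it offers.
- The arm moves only by the tool step_arm, never from a script. Its argument "rows" is a list of rows, each an object with "rot": the turn, a rotation vector about the world's x, y, z in rad, a list of three; "slide": the shift along the world's x, y, z in units of 50 mm (1.0 is 50 mm), a list of three; "jaw": the opening in per cent of the stroke, from 0 (shut) to 100 (fully open). In form: [{"rot": [ax, ay, az], "slide": [tx, ty, tz], "jaw": jaw}, ...]. A call has exactly 10 rows; each row is the pose to reach, as a shift and turn from the pose commanded when the call began; what a row does not reach only later rows make up. A row lasts 1/10 s, in which the tool goes at most 50 mm and 8.59 degrees, less where a joint would pass 70% of its speed; a pose out of reach is approached as far as the arm can. A call with a gripper value outside its range is refused whole. The fingers move at their own pace and stop on an object; the grip force is fixed at half the most. Time passes only in rows, so rows that repeat a pose let the fingers close, or fill a call up. It gives the time, the measured TCP pose, the force, the opening and the grip force at its end, in the units of the state.
- status.observe(): the state, without advancing time (a new reading comes with each control period).
- optics.grab_frame(name): name is "side" or "top"; returns the picture (384x512x3 uint8, red, green, blue); there is no depth.
- optics.camera_model(name): a dict with "fovy" (degrees; the focal length in pixels is half the picture's height over the tangent of half this angle, whatever the lens; pixels are square), "cx", "cy" (the principal point, pixels), "eye" and "rotation" of the camera in the world. Camera axes: x right, y up, looking along -z (the intrinsics and any distortion apply to the point x, -y, -z); pixel columns grow to the right and rows downward; lengths in m; the calibration is good to about 2 mm. A picture is of the moment at which its call begins. camera_model takes no time and is no camera call.
- arm.close_job(): hands the job in; it is judged then, once.
Trained networks look in the newest picture that a camera, given by its name, has taken for a name from the list of things; names that differ only in an ending like _2 or _b are one class to them, and where a whole thing is asked for, a point or a joint stands for the part that bears it (a point fixed in the world has none). Each returns a list of dicts, best first, with "conf" (0 to 1); they miss things now and then, are a little off and sometimes report something else, mostly with a low value. They report only what shows in the picture. A call takes as long as a camera call. They do not tell look-alikes from the thing itself.
- models.spot_in(camera, target): "position" ([column, row] in pixels, amid what is visible of it).
- models.mark_of(camera, target): "position" ([column, row] in pixels: a listed point, or the origin of a listed thing).
The state is a dict: "clock": time; "qpos": joint angles; "dq": joint speeds; "tau": joint torques, N m; "ee_pos": TCP position; "ee_rot": TCP orientation; "wrist_force": force on the tool from outside, world axes, zero at the start; "moment": the same for the moment, N m; "gripper_width": opening from 0.0 (shut) to 1.0 (fully open); "grasp_force": force on a finger pad.
Only numpy, scipy, OpenCV 4.12 (cv2) and the standard library are available. Lean on these libraries where they do the work, as an engineer would, in place of code of your own. Each camera call takes 0.05 s, during which the arm holds its last target. There are 200 camera calls.

### The job

One of the two bur cases has a worn friction hinge: lift a lid by its tab to about half open (45 degrees), let go and see whether it holds its angle; if it sinks shut, test the other. When you have the lid that holds, prove it by pressing straight down on one of its rubber bumpers with about 5 N (never as much as 10) for a second without shifting it, and leave it standing half open. Then stand the steel marker weight on the closed lid of the worn case, and leave everything else on the bench where it is.

Things in the scene. Friction and masses are not known exactly. Their poses are not given: they have to be found in the camera images.
- case_a: one of two identical grey plastic bur cases, fixed to the bench: 150 (x) by 180 (y) by 60 mm tall, lid closed at the start. Origin at the centre of its underside; -x is its front (pull tab), +x its hinge side, z up. One of the two has a worn hinge, which is not told: a lid on it sinks shut by itself in 1 to 3 s from any angle and then lies closed.
- lid_a (a joint): opening angle of the flat aluminium lid of case_a (150 by 180 by 6 mm, about 0.3 kg, top 66.5 mm above the bench when closed): 0 closed, up to 1.25 rad as the front edge rises. A sound hinge has stiff even friction: the lid is lifted with about 11 to 13 N at the tab, stays where it is left, and half open gives way only above about 12 N on a bumper.
- hinge_a (a point): point on the hinge axis of lid_a at mid-width, 75 mm behind the case's centre, 60.5 mm above the bench; the axis is level, along the case's y. Its x axis (turning with the lid) points from the front edge to the hinge, z out of the lid's top.
- tab_a (a point): grip point of the black pull tab of lid_a: a block at the middle of the front edge, 14 (case y) by 22 (x) by 36 mm tall above the lid's top. The point is 24 mm above the lid's top; from the hinge axis 138 mm forward and 30 mm up when closed. Gripped across its 14 mm it can turn between the pads, so the gripper may keep pointing down.
- stops_a: the two bumpers of lid_a, 18 mm black rubber balls on steel stems near the front edge. Origin midway between them, 130 mm forward of and 16 mm above the hinge axis when closed; its frame turns with the lid. The balls' centres lie at y = +60 and -60 mm and z = 0 to 10 mm: they screw in and out, and how far is not measured (the same for both), so feel for contact.
- flat_a (a point): centre of the free flat area on top of lid_a, where the marker weight has room: on the lid's top surface, 65 mm forward of the hinge; free for 45 mm toward the front and 60 mm toward the hinge and 80 mm to each side.
- case_b: one of two identical grey plastic bur cases, fixed to the bench: 150 (x) by 180 (y) by 60 mm tall, lid closed at the start. Origin at the centre of its underside; -x is its front (pull tab), +x its hinge side, z up. One of the two has a worn hinge, which is not told: a lid on it sinks shut by itself in 1 to 3 s from any angle and then lies closed.
- lid_b (a joint): opening angle of the flat aluminium lid of case_b (150 by 180 by 6 mm, about 0.3 kg, top 66.5 mm above the bench when closed): 0 closed, up to 1.25 rad as the front edge rises. A sound hinge has stiff even friction: the lid is lifted with about 11 to 13 N at the tab, stays where it is left, and half open gives way only above about 12 N on a bumper.
- hinge_b (a point): point on the hinge axis of lid_b at mid-width, 75 mm behind the case's centre, 60.5 mm above the bench; the axis is level, along the case's y. Its x axis (turning with the lid) points from the front edge to the hinge, z out of the lid's top.
- tab_b (a point): grip point of the black pull tab of lid_b: a block at the middle of the front edge, 14 (case y) by 22 (x) by 36 mm tall above the lid's top. The point is 24 mm above the lid's top; from the hinge axis 138 mm forward and 30 mm up when closed. Gripped across its 14 mm it can turn between the pads, so the gripper may keep pointing down.
- stops_b: the two bumpers of lid_b, 18 mm black rubber balls on steel stems near the front edge. Origin midway between them, 130 mm forward of and 16 mm above the hinge axis when closed; its frame turns with the lid. The balls' centres lie at y = +60 and -60 mm and z = 0 to 10 mm: they screw in and out, and how far is not measured (the same for both), so feel for contact.
- flat_b (a point): centre of the free flat area on top of lid_b, where the marker weight has room: on the lid's top surface, 65 mm forward of the hinge; free for 45 mm toward the front and 60 mm toward the hinge and 80 mm to each side.
- marker: loose steel marker weight, 0.25 kg, standing in front of and between the cases: a disc 56 mm across and 18 mm thick with a knob on top (neck to 30 mm, knob 22 mm across from 30 to 56 mm height). Origin at the centre of its underside; z up. Grip the knob at 42 mm height.
- tub: bystander: white round tub of polish, 72 mm across, 75 mm tall; leave it alone. Origin at its underside or grip
- tub_lid: bystander: the tub's loose white screw lid, 74 mm disc, 12 mm thick; leave it alone. Origin at its underside or grip
- wheel: bystander: small felt polishing wheel, 40 mm disc, 24 mm tall, between the cases; leave it alone. Origin at its underside or grip
- cone: bystander: small pale felt cone, 32 mm across, 47 mm tall, between the cases; leave it alone. Origin at its underside or grip
- knife: bystander: plaster spatula with black handle, 170 mm long, lying flat; leave it alone. Origin at its underside or grip
- driver: bystander: screwdriver with wooden handle, 160 mm long, lying flat; leave it alone. Origin at its underside or grip
- bottle: bystander: green glass bottle, 60 mm across, 170 mm tall; leave it alone. Origin at its underside or grip
- brush: bystander: wooden bench brush, 160 mm long, lying flat; leave it alone. Origin at its underside or grip
Not all that is in view belongs to the job. What is shaped like the case_b but green is not meant.

How it is judged:
By the outcome, as a careful person would: the job done as asked, in the order asked, and still so for the second after the job is handed in, with the robot touching nothing.
It also fails if it takes over 72 s, if anything falls off the work surface, if the arm or the gripper's body presses on something with over 40 N, if the wrist force passes 120 N, or if a joint passes its speed limit or range.

## Working session

There is one attempt and no reset: what is moved stays moved. The work goes in short steps, Python scripts to look and compute and a tool call to move; the robot and the scene stay as the last step left them, time stands still between calls to the robot, and variables do not carry over. Pictures are saved under pics/ and viewed, at most 10 in all, crops included, and the job is handed in when it is done.

Besides the shell and the picture viewer there is one more tool, called after ">>>" by a JSON object that holds its "method" and its "body", one argument or row to a line. step_arm: Moves the arm, as the interface text tells. Its arguments: {"type":"object","properties":{"rows":{"type":"array","items":{"type":"object","properties":{"rot":{"type":"array","items":{"type":"number"}},"slide":{"type":"array","items":{"type":"number"}},"jaw":{"type":"number"}}}}},"required":["rows"]}

```bash
mkdir -p pics
python3 - <<'E'
from plant import status, optics, models
import cv2
for n in ("side","top"):
    im=optics.grab_frame(n); cv2.imwrite(f"pics/{n}0.png",im[:,:,::-1])
    c=optics.camera_model(n); print(n,c)
    for t in ("case_a","tab_a","hinge_a","flat_a","stops_a","marker"):
        print(t,[([round(v) for v in d["position"]],round(d["conf"],2)) for d in models.mark_of(n,t)][:5])
print(status.observe())
E
```

```text
side {'fovy': 49.22455991418946, 'cx': 246.9227900628623, 'cy': 187.70414522552178, 'eye': array([ 0.46263608, -1.06426593,  1.36028361]), 'rotation': array([ 0.9451465 ,  0.32607772, -0.00787622, -0.01758922])}
case_a [([282, 227], 0.86), ([195, 338], 0.74), ([206, 240], 0.62), ([261, 146], 0.6), ([213, 146], 0.31)]
tab_a [([249, 133], 0.76), ([271, 209], 0.6), ([261, 148], 0.44), ([274, 118], 0.16)]
hinge_a [([279, 140], 0.97), ([213, 344], 0.77), ([304, 223], 0.72)]
flat_a [([286, 220], 0.9), ([193, 332], 0.88), ([264, 139], 0.77), ([302, 224], 0.3)]
stops_a [([272, 214], 0.47), ([248, 138], 0.35)]
marker [([234, 189], 0.63)]
top {'fovy': 43.06582549134058, 'cx': 247.1870785985026, 'cy': 191.19056930055623, 'eye': array([ 0.22638083, -0.05735821,  1.60036872]), 'rotation': array([-0.70154739, -0.06611385,  0.06263643,  0.70677925])}
case_a [([414, 253], 0.97), ([165, 172], 0.71), ([288, 158], 0.71)]
tab_a [([156, 188], 0.78)]
hinge_a [([434, 229], 0.95), ([170, 151], 0.75)]
flat_a [([292, 153], 0.98), ([162, 166], 0.93), ([422, 249], 0.56), ([226, 215], 0.31)]
stops_a []
marker [([156, 186], 0.31), ([297, 131], 0.22)]
{'clock': 0.7, 'qpos': array([ 9.59574891e-01,  3.12873632e-01,  1.49768258e+00, -1.33829795e-05,
        1.33099475e+00, -2.23428992e-01]), 'dq': array([-3.12636298e-04,  7.05318138e-05,  1.49346306e-03, -1.12842312e-03,
        7.59295739e-04,  1.16758157e-04]), 'tau': array([ 1.72793796e-03, -4.02059162e+01, -2.52390879e+01,  6.95865531e-02,
        3.19051312e-02,  1.84839365e-05]), 'ee_pos': array([0.19856242, 0.4860155 , 0.22494024]), 'ee_rot': array([1.43915841e-05, 1.92681999e-01, 9.81261253e-01, 1.64227117e-05]), 'wrist_force': array([-0.20255776,  0.5839598 , -0.23448866]), 'moment': array([-0.04743851,  0.01029248, -0.00052088]), 'grasp_force': 0.0, 'gripper_width': 1.0010148736116367}
```

View pics/side0.png

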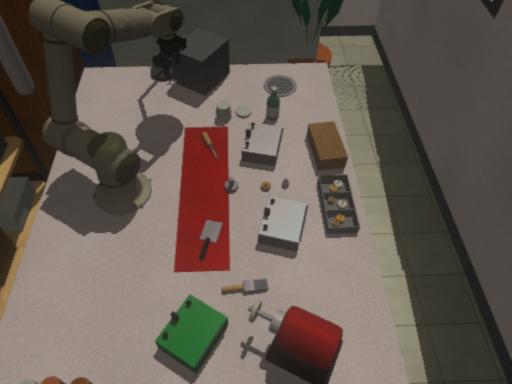

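View pics/top0.png

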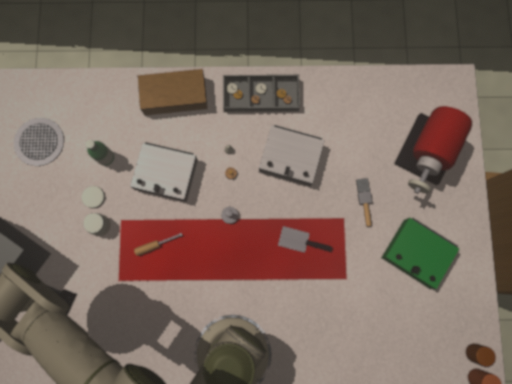

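```bash
cat > h.py <<'E'
import numpy as np, cv2
from scipy.spatial.transform import Rotation as R
from plant import status, optics, models
def ray(n,p):
    c=optics.camera_model(n); f=192/np.tan(np.radians(c["fovy"]/2))
    d=np.array([(p[0]-c["cx"])/f,-(p[1]-c["cy"])/f,-1]); q=c["rotation"]
    return c["eye"],R.from_quat([q[1],q[2],q[3],q[0]]).apply(d)
def at_z(n,p,z):
    e,d=ray(n,p); return e+d*(z-e[2])/d[2]
def proj(n,P):
    c=optics.camera_model(n); f=192/np.tan(np.radians(c["fovy"]/2)); q=c["rotation"]
    v=R.from_quat([q[1],q[2],q[3],q[0]]).inv().apply(np.asarray(P)-c["eye"])
    return np.stack([c["cx"]-f*v[...,0]/v[...,2],c["cy"]+f*v[...,1]/v[...,2]],-1)
def tri(ps):
    A=np.zeros((3,3));b=np.zeros(3)
    for n,p in ps:
        e,d=ray(n,p); d=d/np.linalg.norm(d); M=np.eye(3)-np.outer(d,d); A+=M;b+=M@e
    return np.linalg.solve(A,b)
E
python3 - <<'E'
from h import *
np.set_printoptions(precision=3,suppress=True)
print("hingeL",tri([("side",(279,140)),("top",(170,151))]), "flatL",tri([("side",(264,139)),("top",(162,166))]))
print("flatR",tri([("side",(286,220)),("top",(292,153))]))
for n,p,z in [("side",(234,189),0),("top",(230,215),.03),("side",(232,185),.04)]: print(at_z(n,p,z))
print("base",proj("top",[0,0,0]),proj("side",[0,0,0]))
for n,b in (("top",(125,115,340,230)),("side",(215,105,325,260))):
    im=cv2.imread(f"pics/{n}0.png")[b[1]:b[3],b[0]:b[2]]
    s=3.6
    cv2.imwrite(f"pics/{n}_c.png",cv2.resize(im,None,fx=s,fy=s,interpolation=cv2.INTER_CUBIC))
E
```

```text
hingeL [0.649 0.2   0.068] flatL [0.594 0.226 0.054]
flatR [ 0.643 -0.198  0.049]
[ 0.455 -0.005  0.   ]
[0.438 0.006 0.03 ]
[ 0.447 -0.015  0.04 ]
base [232.309 354.096] [122.777 191.261]
```

View pics/top_c.png

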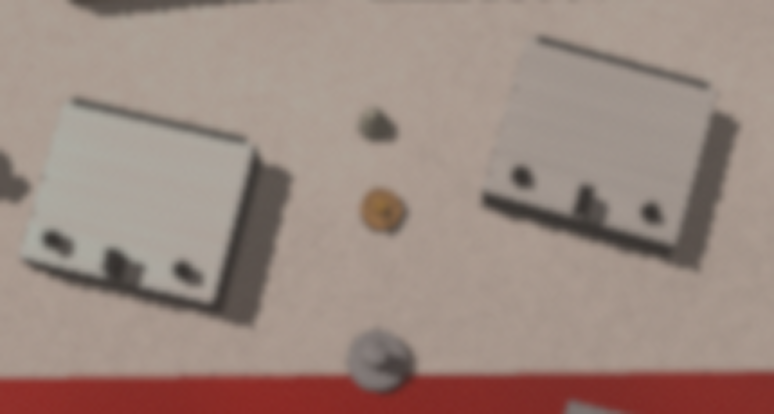

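View pics/side_c.png

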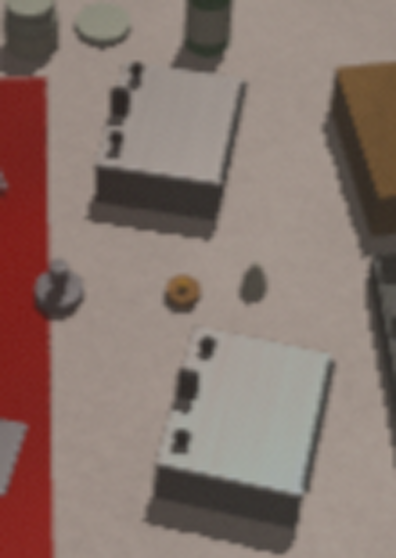

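```bash
cat > fit.py <<'E'
from h import *
from scipy.optimize import least_squares
np.set_printoptions(precision=4,suppress=True)
T=lambda p:("top",(125+(p[0]+.5)/3.6-.5,115+(p[1]+.5)/3.6-.5)); S=lambda p:("side",(215+(p[0]+.5)/3.6-.5,105+(p[1]+.5)/3.6-.5))
C=[(.075,.09,.0665),(.075,-.09,.0665),(-.075,-.09,.0665),(-.075,.09,.0665)]
B=[(-.055,.06,None),(-.055,-.06,None)]; TB=(-.063,0,.0905)
cases={"L":list(zip(C+B+[TB],map(T,[(72,103),(252,150),(213,305),(22,258),(57,241),(187,271),(122,265)])))+list(zip([C[1],C[2]]+B+[TB],map(S,[(243,85),(98,168),(135,75),(115,142),(119,103)]))),
"R":list(zip(C+B+[TB],map(T,[(537,40),(710,90),(672,250),(485,200),(521,177),(652,212),(588,202)])))+list(zip([C[0],C[1],C[2]]+B+[TB],map(S,[(330,353),(303,492),(158,463),(207,347),(181,440),(187,386)])))}
cases["R"][7]=(C[0],cases["R"][7][1])
for k,obs in cases.items():
    def res(v):
        c,s=np.cos(v[2]),np.sin(v[2]); r=[]
        for (x,y,z),(n,p) in obs:
            z=.0815 if z is None else z
            r+=list(proj(n,[v[0]+c*x-s*y,v[1]+s*x+c*y,z])-p)
        return np.array(r)
    f=least_squares(res,[.6,.2 if k=="L" else -.2,-.2],loss="soft_l1"); v=f.x
    print(k,v); print(res(v).reshape(-1,2).round(1).tolist())
    c,s=np.cos(v[2]),np.sin(v[2])
    for nm,x,y in (("tab",-.063,0),("hinge",.075,0),("flat",.01,0),("b+",-.055,.06),("b-",-.055,-.06)): print(nm,np.array([v[0]+c*x-s*y,v[1]+s*x+c*y]))
E
python3 fit.py
python3 - <<'E'
from h import *
print("marker knob",tri([T for T in (("top",(125+377/3.6,115+352/3.6)),("side",(215+59/3.6,105+268/3.6)))]))
print("disc",at_z("top",(125+380/3.6,115+361/3.6),.01),at_z("side",(215+59/3.6,105+292/3.6),.012))
print("green lens check", tri([("top",(421,254)),("side",(192,333))]))
E
```

```text
L [ 0.5797  0.2181 -0.2317]
[[-1.5, -0.6], [1.9, -1.9], [1.4, -0.6], [0.2, 0.2], [0.1, 0.1], [0.4, -0.0], [-1.0, -0.6], [-6.5, 27.5], [-1.5, -0.7], [-0.4, -1.1], [-0.2, -0.3], [-0.4, -1.1]]
tab [0.5184 0.2325]
hinge [0.6527 0.2008]
flat [0.5895 0.2158]
b+ [0.54   0.2891]
b- [0.5124 0.1723]
R [ 0.6318 -0.1971 -0.2756]
[[-2.7, -0.4], [2.5, -0.3], [2.0, -1.3], [-0.2, -1.9], [0.6, -0.0], [0.5, -0.1], [-0.3, -0.4], [-0.4, -0.3], [-0.5, 0.8], [-1.3, 0.3], [-0.9, -1.3], [-0.4, -1.3], [-0.6, -1.3]]
tab [ 0.5712 -0.18  ]
hinge [ 0.704  -0.2175]
flat [ 0.6414 -0.1998]
b+ [ 0.5952 -0.1244]
b- [ 0.5626 -0.2399]
marker knob [0.44394424 0.00629499 0.04869058]
disc [0.4394003  0.00481472 0.01      ] [0.44448356 0.00150325 0.012     ]
green lens check [ 0.30911374 -0.60331717  0.03398416]
```

>>> {"method": "step_arm", "body": {
  "rows": [
    {"rot":[0,0,0.016],"slide":[0.64,-0.51,0],"jaw":40},
    {"rot":[0,0,0.031],"slide":[1.28,-1.01,0],"jaw":40},
    {"rot":[0,0,0.047],"slide":[1.91,-1.52,0],"jaw":40},
    {"rot":[0,0,0.062],"slide":[2.55,-2.03,0],"jaw":40},
    {"rot":[0,0,0.078],"slide":[3.19,-2.54,0],"jaw":40},
    {"rot":[0,0,0.094],"slide":[3.83,-3.04,0],"jaw":40},
    {"rot":[0,0,0.109],"slide":[4.47,-3.55,-0.1],"jaw":40},
    {"rot":[0,0,0.125],"slide":[5.1,-4.06,-0.2],"jaw":40},
    {"rot":[0,0,0.14],"slide":[5.74,-4.56,-0.4],"jaw":40},
    {"rot":[0,0,0.156],"slide":[6.38,-5.07,-0.5],"jaw":40}
  ]
}}

```text
clock: 1.7
ee_pos: [0.5185, 0.2312, 0.1992]
ee_rot: [-0.0, 0.115, 0.993, -0.0]
wrist_force: [0.4, 1.0, 0.4]
gripper_width: 0.401
grasp_force: 0.0
```

```bash
sed -i 's/zip(\[C\[1\],C\[2\]\]+B+\[TB\],map(S/zip([C[0],C[2]]+B+[TB],map(S/' fit.py; python3 fit.py | head -8
python3 - <<'E'
from h import *
for n in("top","side"):
    im=optics.grab_frame(n); cv2.imwrite(f"pics/{n}1.png",im[:,:,::-1])
print("bottle",at_z("side",(273,116),0.0), tri([("top",(94,148)),("side",(274,88))]))
b=(200,60,330,180); im=cv2.imread("pics/side1.png")[b[1]:b[3],b[0]:b[2]]
cv2.imwrite("pics/side1c.png",cv2.resize(im,None,fx=4.5,fy=4.5,interpolation=cv2.INTER_CUBIC))
s=status.observe();print(s["ee_pos"],s["ee_rot"],s["clock"],s["wrist_force"])
E
```

```text
L [ 0.5791  0.2165 -0.2502]
[[-0.5, -0.8], [2.6, -1.1], [1.3, 0.0], [0.4, -0.2], [0.3, -0.1], [0.5, 0.4], [-0.9, -0.5], [-0.2, -1.5], [-1.9, -0.7], [-0.3, -1.0], [-0.5, -0.3], [-0.5, -1.1]]
tab [0.5181 0.2321]
hinge [0.6518 0.198 ]
flat [0.5888 0.2141]
b+ [0.5407 0.2883]
b- [0.511 0.172]
R [ 0.6318 -0.1971 -0.2756]
bottle [0.64894157 0.42934573 0.        ] [0.63508492 0.41481437 0.17411482]
[0.52008128 0.22938752 0.19861403] [-3.99165541e-04  1.17619873e-01  9.93058468e-01 -5.33655196e-04] 1.8 [-0.15509736  1.06425421 -0.27827339]
```

View pics/side1c.png

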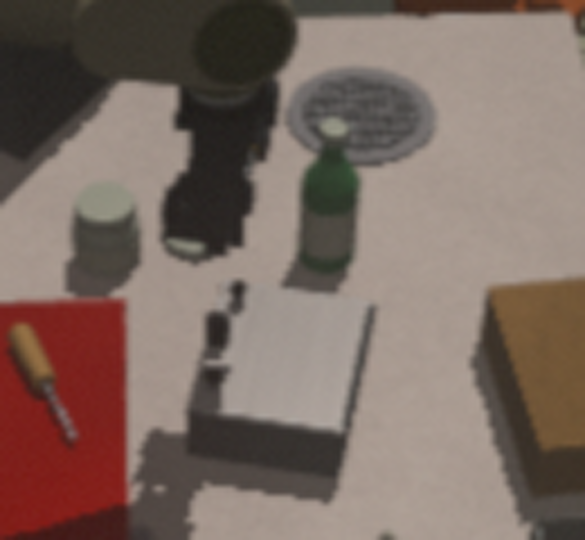

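Run:
```python
from h import *
f=lambda P:((proj("side",P)-[200,60])*4.5).round()
print(f([.519,.232,.177]),f([.523,.249,.177]),f([.515,.215,.177]),f([.518,.232,.0905]))
```

```text
[214. 257.] [218. 244.] [210. 270.] [212. 325.]
```

>>> {"method": "step_arm", "body": {
  "rows": [
    {"rot":[0,0,-0.013],"slide":[0,0,-0.4],"jaw":40},
    {"rot":[0,0,-0.013],"slide":[0,0,-0.8],"jaw":40},
    {"rot":[0,0,-0.013],"slide":[0,0,-1.2],"jaw":40},
    {"rot":[0,0,-0.013],"slide":[0,0,-1.5],"jaw":40},
    {"rot":[0,0,-0.013],"slide":[0,0,-1.8],"jaw":40},
    {"rot":[0,0,-0.013],"slide":[0,0,-2.0],"jaw":40},
    {"rot":[0,0,-0.013],"slide":[0,0,-2.1],"jaw":40},
    {"rot":[0,0,-0.013],"slide":[0,0,-2.12],"jaw":32},
    {"rot":[0,0,-0.013],"slide":[0,0,-2.12],"jaw":26},
    {"rot":[0,0,-0.013],"slide":[0,0,-2.12],"jaw":22}
  ]
}}

```text
clock: 2.8
ee_pos: [0.5178, 0.2326, 0.0946]
ee_rot: [0.001, 0.122, 0.993, 0.0]
wrist_force: [0.8, -0.0, -0.6]
gripper_width: 0.22
grasp_force: 0.0
```

>>> {"method": "step_arm", "body": {
  "rows": [
    {"rot":[0,0,0],"slide":[0,0,0],"jaw":18},
    {"rot":[0,0,0],"slide":[0,0,0],"jaw":15},
    {"rot":[0,0,0],"slide":[0,0,0],"jaw":10},
    {"rot":[0,0,0],"slide":[0,0,0],"jaw":5},
    {"rot":[0,0,0],"slide":[0,0,0],"jaw":0},
    {"rot":[0,0,0],"slide":[0,0,0],"jaw":0},
    {"rot":[0,0,0],"slide":[0,0,0],"jaw":0},
    {"rot":[0,0,0],"slide":[0,0,0],"jaw":0},
    {"rot":[0,0,0],"slide":[0,0,0],"jaw":0},
    {"rot":[0,0,0],"slide":[0,0,0],"jaw":0}
  ]
}}

```text
clock: 3.8
ee_pos: [0.5175, 0.2325, 0.0939]
ee_rot: [-0.0, 0.122, 0.993, -0.0]
wrist_force: [0.4, -0.1, 0.2]
gripper_width: 0.009
grasp_force: 0.0
```

Run:
```python
from h import *
ims=[]
for n,b in(("top",(110,120,220,230)),("side",(200,80,310,190))):
    im=optics.grab_frame(n)[:,:,::-1][b[1]:b[3],b[0]:b[2]]
    ims.append(cv2.resize(im,(390,390),interpolation=cv2.INTER_CUBIC))
    for P in ([.518,.2325,.0905],[.518,.2325,.1105],[.518,.2325,.0725]): print(n,((proj(n,P)-b[:2])*390/110).round())
cv2.imwrite("pics/c2.png",np.hstack(ims))
```

```text
top [169. 240.]
top [164. 236.]
top [172. 244.]
side [167. 185.]
side [167. 173.]
side [167. 195.]
```

View pics/c2.png

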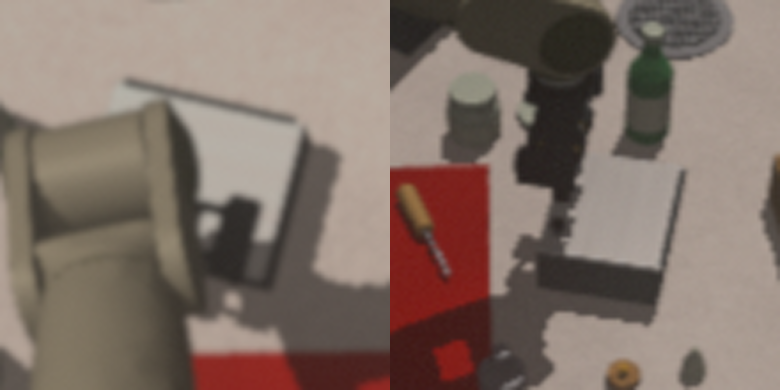

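Run:
```python
from h import *
b=(215,85,300,165); k=8
im=optics.grab_frame("side")[:,:,::-1][b[1]:b[3],b[0]:b[2]]
im=cv2.resize(im,None,fx=k,fy=k,interpolation=cv2.INTER_CUBIC)
im=cv2.convertScaleAbs(im,alpha=2.0,beta=10)
a=-.25;c,s=np.cos(a),np.sin(a)
def box(cx,cy,x,y,z,col):
    P=np.array([[cx+c*i-s*j,cy+s*i+c*j,l] for i in x for j in y for l in z])
    p=((proj("side",P)-b[:2]+.5)*k).astype(int)
    for i in range(8):
        for bit in(1,2,4):
            if not i&bit: cv2.line(im,p[i],p[i|bit],col,1)
box(.5178,.2326,(-.009,.009),(-.0175,.0175),(.0726,.14),(0,255,0))
box(.5178,.2326,(-.0375,.0375),(-.0935,.0935),(.139,.18),(255,255,0))
box(.5791,.2165,(-.074,-.052),(-.007,.007),(.0665,.1025),(0,0,255))
box(.5791,.2165,(-.075,.075),(-.09,.09),(0,.0665),(255,0,0))
cv2.imwrite("pics/c3.png",im)
```

```text
(no output)
```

View pics/c3.png

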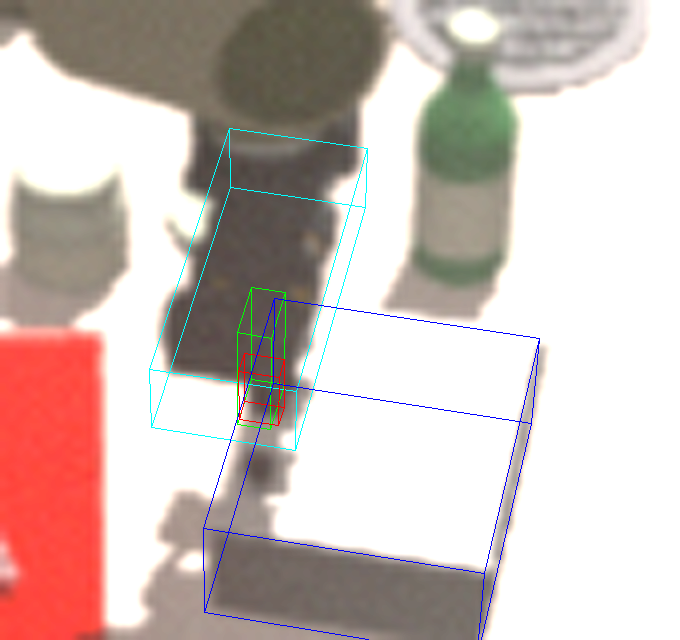

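Run:
```python
from h import *
np.set_printoptions(precision=4,suppress=True)
for t,s in [((158.5,188),(247.6,133.3)),((140.6,181.7),(252,125.5)),((176.7,190),(246.7,144)),((140.6,181.7),(252.2,125.6))]:
    print(tri([("top",t),("side",s)]),at_z("top",t,.085),at_z("side",s,.085))
s=status.observe();print(s["ee_pos"],s["gripper_width"],s["grasp_force"],s["clock"])
# where does measured TCP project, incl. visible jaws after retreat
```

```text
[0.519  0.2307 0.0849] [0.5183 0.2306 0.085 ] [0.5197 0.2308 0.085 ]
[0.5416 0.2908 0.0732] [0.5392 0.2881 0.085 ] [0.5408 0.2784 0.085 ]
[0.5132 0.1738 0.0782] [0.5114 0.1726 0.085 ] [0.5134 0.1673 0.085 ]
[0.5422 0.2911 0.0722] [0.5392 0.2881 0.085 ] [0.5416 0.2777 0.085 ]
[0.5175 0.2325 0.0939] 0.004636797787027477 0.0 3.95
```

>>> {"method": "step_arm", "body": {
  "rows": [
    {"rot":[0,0,0],"slide":[0.02,0,0],"jaw":0},
    {"rot":[0,0,0],"slide":[0.04,0,0],"jaw":0},
    {"rot":[0,0,0],"slide":[0.06,0,0],"jaw":0},
    {"rot":[0,0,0],"slide":[0.08,0,0],"jaw":0},
    {"rot":[0,0,0],"slide":[0.08,0,0],"jaw":0},
    {"rot":[0,0,0],"slide":[0.08,0,0],"jaw":0},
    {"rot":[0,0,0],"slide":[0.08,0,0],"jaw":0},
    {"rot":[0,0,0],"slide":[0.08,0,0],"jaw":0},
    {"rot":[0,0,0],"slide":[0.08,0,0],"jaw":0},
    {"rot":[0,0,0],"slide":[0.08,0,0],"jaw":0}
  ]
}}

```text
clock: 4.95
ee_pos: [0.5216, 0.2325, 0.0939]
ee_rot: [0.0, 0.122, 0.993, 0.0]
wrist_force: [0.2, 0.5, -0.6]
gripper_width: 0.007
grasp_force: 0.0
```

>>> {"method": "step_arm", "body": {
  "rows": [
    {"rot":[0,0,0],"slide":[-0.04,0,0.4],"jaw":0},
    {"rot":[0,0,0],"slide":[-0.06,0,0.8],"jaw":0},
    {"rot":[0,0,0],"slide":[-0.06,0,1.2],"jaw":0},
    {"rot":[0,0,0],"slide":[-0.06,0,1.6],"jaw":0},
    {"rot":[0,0,0],"slide":[-0.06,0,2.0],"jaw":0},
    {"rot":[0,0,0],"slide":[-0.06,0,2.0],"jaw":0},
    {"rot":[0,0,0],"slide":[-0.06,0,2.0],"jaw":0},
    {"rot":[0,0,0],"slide":[-0.06,0,2.0],"jaw":0},
    {"rot":[0,0,0],"slide":[-0.06,0,2.0],"jaw":0},
    {"rot":[0,0,0],"slide":[-0.06,0,2.0],"jaw":0}
  ]
}}

```text
clock: 5.95
ee_pos: [0.5183, 0.2325, 0.1932]
ee_rot: [-0.001, 0.122, 0.993, -0.0]
wrist_force: [0.2, 0.4, -0.4]
gripper_width: 0.003
grasp_force: 0.0
```

Run:
```python
from h import *
for n in("side","top"):
    im=optics.grab_frame(n); cv2.imwrite(f"pics/{n}_closed.png",im[:,:,::-1])
print([(d["position"],d["conf"]) for d in models.mark_of("side","tab_a")],[(d["position"],d["conf"]) for d in models.mark_of("side","hinge_a")])
```

```text
[([268.8, 210.4], 0.98), ([173.4, 311.8], 0.91), ([247.4, 134.8], 0.55), ([271.7, 114.7], 0.39)] [([278.1, 141.7], 0.94), ([304.1, 225.1], 0.83), ([211.9, 344.2], 0.82), ([245.5, 134.2], 0.5)]
```

>>> {"method": "step_arm", "body": {
  "rows": [
    {"rot":[0,0,0],"slide":[0,0,0],"jaw":100},
    {"rot":[0,0,0],"slide":[0,0,0],"jaw":100},
    {"rot":[0,0,0],"slide":[0,0,0],"jaw":100},
    {"rot":[0,0,0],"slide":[0,0,0],"jaw":100},
    {"rot":[0,0,0],"slide":[0,0,0],"jaw":100},
    {"rot":[0,0,0],"slide":[0,0,0],"jaw":100},
    {"rot":[0,0,0],"slide":[0,0,0],"jaw":100},
    {"rot":[0,0,0],"slide":[0,0,0],"jaw":100},
    {"rot":[0,0,0],"slide":[0,0,0],"jaw":100},
    {"rot":[0,0,0],"slide":[0,0,0],"jaw":100}
  ]
}}

```text
clock: 7.15
ee_pos: [0.5185, 0.2325, 0.1939]
ee_rot: [0.0, 0.122, 0.993, 0.0]
wrist_force: [-0.1, 0.2, 0.3]
gripper_width: 0.888
grasp_force: 0.0
```

Run:
```python
from h import *
b=(215,80,315,165); k=4
a=-.25;c,s=np.cos(a),np.sin(a); out=[]
im2=optics.grab_frame("side")[:,:,::-1].copy(); im1=cv2.imread("pics/side_closed.png"); im0=cv2.imread("pics/side0.png")
st=status.observe(); print(st["ee_pos"],st["gripper_width"],st["clock"])
def box(im,cx,cy,x,y,z,col):
    P=np.array([[cx+c*i-s*j,cy+s*i+c*j,l] for i in x for j in y for l in z])
    p=((proj("side",P)-b[:2]+.5)*k).astype(int)
    for i in range(8):
        for bit in(1,2,4):
            if not i&bit: cv2.line(im,p[i],p[i|bit],col,1)
x,y,z=st["ee_pos"]
for im,h in((im1,0),(im2,.044)):
    im=cv2.convertScaleAbs(cv2.resize(im[b[1]:b[3],b[0]:b[2]],None,fx=k,fy=k,interpolation=cv2.INTER_CUBIC),alpha=1.8,beta=15)
    for sg in(1,-1): box(im,x,y,(-.009,.009),(sg*h,sg*(h+.0175)),(z-.022,z+.03),(0,255,0))
    out.append(im)
cv2.imwrite("pics/c4.png",np.hstack(out))
```

```text
[0.51853681 0.2325171  0.19391259] 0.9320057839797928 7.2
```

View pics/c4.png

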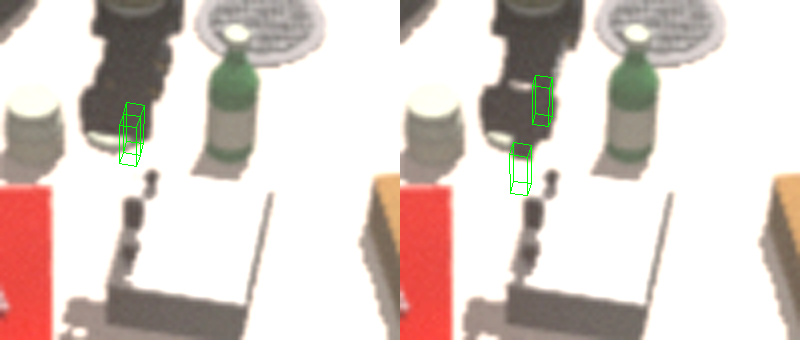

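Run:
```python
from h import *
for z in(.14,.18,.22):
  for y in (0,.045):
    print(z,y,proj("top",[[.495+.036*i,.142+y-.009*i,z] for i in(-1,1)]).round(1).tolist())
d=cv2.absdiff(cv2.imread("pics/side_closed.png"),optics.grab_frame("side")[:,:,::-1].copy()).max(2)
ys,xs=np.where(d>40); print("diff side",len(xs),xs.min(),xs.max(),ys.min(),ys.max())
d=cv2.absdiff(cv2.imread("pics/top_closed.png"),optics.grab_frame("top")[:,:,::-1].copy()).max(2)
ys,xs=np.where(d>30); print("diff top",sorted(zip(xs.tolist(),ys.tolist()))[::max(1,len(xs)//25)])
d=cv2.absdiff(cv2.imread("pics/side_closed.png"),optics.grab_frame("side")[:,:,::-1].copy()).max(2)
ys,xs=np.where(d>30); print("diff side",sorted(zip(ys.tolist(),xs.tolist()))[::max(1,len(xs)//40)])
```

```text
0.14 0 [[180.8, 203.6], [187.1, 180.3]]
0.14 0.045 [[166.0, 203.7], [172.4, 180.4]]
0.18 0 [[178.9, 201.5], [185.4, 177.6]]
0.18 0.045 [[163.7, 201.6], [170.3, 177.7]]
0.22 0 [[176.9, 199.2], [183.6, 174.7]]
0.22 0.045 [[161.3, 199.4], [168.1, 174.9]]
diff side 149 228 259 89 185
diff top [(118, 180), (122, 180), (125, 181), (160, 179), (161, 181), (162, 180), (163, 179), (164, 176), (165, 173), (166, 173), (178, 198), (182, 197), (186, 214), (190, 207), (191, 210), (192, 216), (193, 217), (194, 219), (195, 219), (196, 218), (197, 212), (198, 208), (199, 205), (201, 201), (208, 202), (220, 204)]
diff side [(88, 258), (90, 257), (92, 241), (93, 256), (94, 256), (95, 255), (96, 240), (97, 238), (97, 255), (98, 240), (99, 238), (99, 256), (100, 253), (101, 244), (101, 253), (102, 246), (102, 256), (104, 254), (108, 253), (114, 243), (115, 243), (116, 243), (117, 244), (118, 244), (119, 243), (119, 248), (120, 247), (147, 242), (149, 242), (162, 233), (163, 234), (164, 229), (164, 238), (165, 235), (166, 229), (166, 237), (167, 229), (167, 236), (168, 228), (168, 239), (170, 228), (173, 241), (175, 241), (183, 239)]
```

>>> {"method": "step_arm", "body": {
  "rows": [
    {"rot":[0,0,0],"slide":[0,0,0],"jaw":28},
    {"rot":[0,0,0],"slide":[0,0,-0.1],"jaw":28},
    {"rot":[0,0,0],"slide":[0,0,-0.3],"jaw":28},
    {"rot":[0,0,0],"slide":[0,0,-0.6],"jaw":28},
    {"rot":[0,0,0],"slide":[0,0,-0.9],"jaw":28},
    {"rot":[0,0,0],"slide":[0,0,-1.3],"jaw":28},
    {"rot":[0,0,0],"slide":[0,0,-1.7],"jaw":28},
    {"rot":[0,0,0],"slide":[0,0,-2.0],"jaw":28},
    {"rot":[0,0,0],"slide":[0,0,-2.1],"jaw":28},
    {"rot":[0,0,0],"slide":[0,0,-2.2],"jaw":28}
  ]
}}

```text
clock: 8.35
ee_pos: [0.5185, 0.2325, 0.0835]
ee_rot: [-0.0, 0.122, 0.993, -0.0]
wrist_force: [0.3, -0.3, -0.5]
gripper_width: 0.281
grasp_force: 0.0
```

>>> {"method": "step_arm", "body": {
  "rows": [
    {"rot":[0,0,0],"slide":[0,0,-0.08],"jaw":28},
    {"rot":[0,0,0],"slide":[0,0,-0.16],"jaw":28},
    {"rot":[0,0,0],"slide":[0,0,-0.24],"jaw":28},
    {"rot":[0,0,0],"slide":[0,0,-0.32],"jaw":28},
    {"rot":[0,0,0],"slide":[0,0,-0.32],"jaw":20},
    {"rot":[0,0,0],"slide":[0,0,-0.32],"jaw":12},
    {"rot":[0,0,0],"slide":[0,0,-0.32],"jaw":4},
    {"rot":[0,0,0],"slide":[0,0,-0.32],"jaw":0},
    {"rot":[0,0,0],"slide":[0,0,-0.32],"jaw":0},
    {"rot":[0,0,0],"slide":[0,0,-0.32],"jaw":0}
  ]
}}

```text
clock: 9.35
ee_pos: [0.5197, 0.2368, 0.0677]
ee_rot: [0.002, 0.122, 0.992, 0.004]
wrist_force: [10.4, 27.5, -13.1]
gripper_width: 0.154
grasp_force: 30.0
```

>>> {"method": "step_arm", "body": {
  "rows": [
    {"rot":[0,0,0],"slide":[0.01,0.03,0],"jaw":0},
    {"rot":[0,0,0],"slide":[0.02,0.06,0],"jaw":0},
    {"rot":[0,0,0],"slide":[0.02,0.09,0],"jaw":0},
    {"rot":[0,0,0],"slide":[0.02,0.09,0],"jaw":0},
    {"rot":[0,0,0],"slide":[0.02,0.09,0],"jaw":0},
    {"rot":[0,0,0],"slide":[0.02,0.09,0],"jaw":0},
    {"rot":[0,0,0],"slide":[0.02,0.09,0],"jaw":0},
    {"rot":[0,0,0],"slide":[0.02,0.09,0],"jaw":0},
    {"rot":[0,0,0],"slide":[0.02,0.09,0],"jaw":0},
    {"rot":[0,0,0],"slide":[0.02,0.09,0],"jaw":0}
  ]
}}

```text
clock: 10.35
ee_pos: [0.5196, 0.2369, 0.0677]
ee_rot: [-0.0, 0.122, 0.993, -0.0]
wrist_force: [5.4, 1.8, -10.9]
gripper_width: 0.155
grasp_force: 30.0
```

Run:
```python
from h import *
st=status.observe(); print({k:np.round(v,3) for k,v in st.items()})
b=(215,80,310,165); k=6
a=-.25;c,s=np.cos(a),np.sin(a)
im=optics.grab_frame("side")[:,:,::-1].copy(); cv2.imwrite("pics/side_g.png",im)
im=cv2.convertScaleAbs(cv2.resize(im[b[1]:b[3],b[0]:b[2]],None,fx=k,fy=k,interpolation=cv2.INTER_CUBIC),alpha=2.2,beta=15)
def box(cx,cy,x,y,z,col):
    P=np.array([[cx+c*i-s*j,cy+s*i+c*j,l] for i in x for j in y for l in z])
    p=((proj("side",P)-b[:2]+.5)*k).astype(int)
    for i in range(8):
        for bit in(1,2,4):
            if not i&bit: cv2.line(im,p[i],p[i|bit],col,1)
x,y,z=st["ee_pos"]
for sg in(1,-1): box(x,y,(-.009,.009),(sg*.007,sg*(.007+.0175)),(z-.022,z+.042),(0,255,0))
box(x,y,(-.009,.009),(-.007-.0175,-.007),(z-.022+.04,z+.082),(0,255,255))
cv2.imwrite("pics/c5.png",im)
```

```text
{'clock': np.float64(10.35), 'qpos': array([ 0.223,  0.577,  1.539, -0.   ,  1.025, -1.103]), 'dq': array([ 0.001,  0.001,  0.001, -0.001, -0.001,  0.001]), 'tau': array([ 5.8500e-01, -5.3215e+01, -2.2248e+01, -8.5000e-02,  1.3170e+00,
        6.0000e-03]), 'ee_pos': array([0.52 , 0.237, 0.068]), 'ee_rot': array([-0.   ,  0.122,  0.993, -0.   ]), 'wrist_force': array([  5.425,   1.769, -10.912]), 'moment': array([ 0.274, -0.754, -0.032]), 'grasp_force': np.float64(29.995), 'gripper_width': np.float64(0.155)}
```

View pics/c5.png

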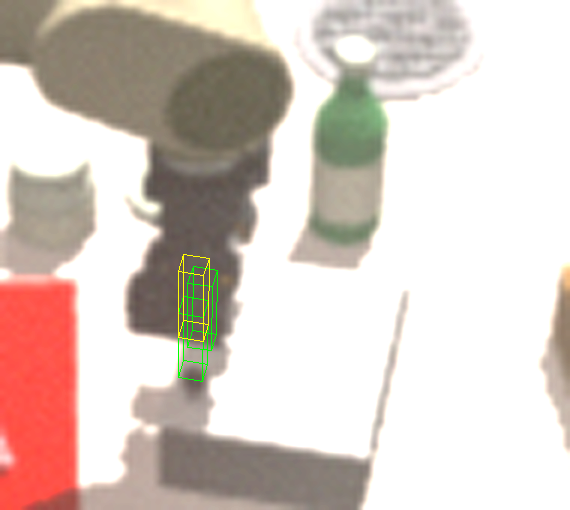

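>>> {"method": "step_arm", "body": {
  "rows": [
    {"rot":[0,0,0],"slide":[0,0,0],"jaw":26},
    {"rot":[0,0,0],"slide":[0,0,0],"jaw":26},
    {"rot":[0,0,0],"slide":[0,0,-0.08],"jaw":26},
    {"rot":[0,0,0],"slide":[0,0,-0.16],"jaw":26},
    {"rot":[0,0,0],"slide":[0,0,-0.16],"jaw":18},
    {"rot":[0,0,0],"slide":[0,0,-0.16],"jaw":10},
    {"rot":[0,0,0],"slide":[0,0,-0.16],"jaw":0},
    {"rot":[0,0,0],"slide":[0,0,-0.16],"jaw":0},
    {"rot":[0,0,0],"slide":[0,0,-0.16],"jaw":0},
    {"rot":[0,0,0],"slide":[0,0,-0.16],"jaw":0}
  ]
}}

```text
clock: 11.4
ee_pos: [0.5193, 0.237, 0.0596]
ee_rot: [-0.0, 0.122, 0.993, -0.0]
wrist_force: [0.5, 1.5, -5.9]
gripper_width: 0.153
grasp_force: 30.0
```

>>> {"method": "step_arm", "body": {
  "rows": [
    {"rot":[0,0,0],"slide":[0.03,-0.01,0.11],"jaw":0},
    {"rot":[0,0,0],"slide":[0.06,-0.015,0.21],"jaw":0},
    {"rot":[0,0,0],"slide":[0.1,-0.025,0.32],"jaw":0},
    {"rot":[0,0,0],"slide":[0.136,-0.035,0.424],"jaw":0},
    {"rot":[0,0,0],"slide":[0.18,-0.046,0.525],"jaw":0},
    {"rot":[0,0,0],"slide":[0.227,-0.058,0.626],"jaw":0},
    {"rot":[0,0,0],"slide":[0.28,-0.071,0.723],"jaw":0},
    {"rot":[0,0,0],"slide":[0.335,-0.085,0.82],"jaw":0},
    {"rot":[0,0,0],"slide":[0.395,-0.1,0.912],"jaw":0},
    {"rot":[0,0,0],"slide":[0.455,-0.116,1.004],"jaw":0}
  ]
}}

```text
clock: 12.4
ee_pos: [0.5394, 0.2319, 0.1092]
ee_rot: [-0.004, 0.122, 0.993, -0.0]
wrist_force: [-10.0, 5.4, -10.8]
gripper_width: 0.155
grasp_force: 30.0
```

>>> {"method": "step_arm", "body": {
  "rows": [
    {"rot":[0,0,0],"slide":[0.065,-0.017,0.088],"jaw":0},
    {"rot":[0,0,0],"slide":[0.13,-0.033,0.174],"jaw":0},
    {"rot":[0,0,0],"slide":[0.2,-0.051,0.258],"jaw":0},
    {"rot":[0,0,0],"slide":[0.27,-0.07,0.338],"jaw":0},
    {"rot":[0,0,0],"slide":[0.35,-0.09,0.415],"jaw":0},
    {"rot":[0,0,0],"slide":[0.43,-0.11,0.488],"jaw":0},
    {"rot":[0,0,0],"slide":[0.51,-0.13,0.559],"jaw":0},
    {"rot":[0,0,0],"slide":[0.6,-0.153,0.626],"jaw":0},
    {"rot":[0,0,0],"slide":[0.69,-0.176,0.69],"jaw":0},
    {"rot":[0,0,0],"slide":[0.78,-0.2,0.748],"jaw":0}
  ]
}}

```text
clock: 13.4
ee_pos: [0.5785, 0.2223, 0.1475]
ee_rot: [-0.004, 0.122, 0.993, 0.0]
wrist_force: [-15.2, 4.8, -3.0]
gripper_width: 0.155
grasp_force: 30.0
```

>>> {"method": "step_arm", "body": {
  "rows": [
    {"rot":[0,0,0],"slide":[-0.04,0.01,0],"jaw":0},
    {"rot":[0,0,0],"slide":[-0.04,0.01,0],"jaw":28},
    {"rot":[0,0,0],"slide":[-0.04,0.01,0],"jaw":28},
    {"rot":[0,0,0],"slide":[-0.04,0.01,0],"jaw":28},
    {"rot":[0,0,0],"slide":[-0.04,0.01,0.2],"jaw":28},
    {"rot":[0,0,0],"slide":[-0.04,0.01,0.6],"jaw":28},
    {"rot":[0,0,0],"slide":[-0.04,0.01,1.0],"jaw":28},
    {"rot":[0,0,0],"slide":[-0.04,0.01,1.3],"jaw":28},
    {"rot":[0,0,0],"slide":[-0.04,0.01,1.3],"jaw":28},
    {"rot":[0,0,0],"slide":[-0.04,0.01,1.3],"jaw":28}
  ]
}}

```text
clock: 14.4
ee_pos: [0.5793, 0.2216, 0.2126]
ee_rot: [0.0, 0.122, 0.993, -0.0]
wrist_force: [-0.0, -0.2, -1.4]
gripper_width: 0.282
grasp_force: 0.0
```

Run:
```python
from h import *
for n in("side","top"): cv2.imwrite(f"pics/{n}_t1.png",optics.grab_frame(n)[:,:,::-1])
print(status.observe()["ee_pos"],status.observe()["clock"])
```

```text
[0.57898132 0.2215899  0.21165328] 14.5
```

>>> {"method": "step_arm", "body": {
  "rows": [
    {"rot":[0,0,0],"slide":[0,0,0],"jaw":28},
    {"rot":[0,0,0],"slide":[0,0,0],"jaw":28},
    {"rot":[0,0,0],"slide":[0,0,0],"jaw":28},
    {"rot":[0,0,0],"slide":[0,0,0],"jaw":28},
    {"rot":[0,0,0],"slide":[0,0,0],"jaw":28},
    {"rot":[0,0,0],"slide":[0,0,0],"jaw":28},
    {"rot":[0,0,0],"slide":[0,0,0],"jaw":28},
    {"rot":[0,0,0],"slide":[0,0,0],"jaw":28},
    {"rot":[0,0,0],"slide":[0,0,0],"jaw":28},
    {"rot":[0,0,0],"slide":[0,0,0],"jaw":28}
  ]
}}

```text
clock: 15.5
ee_pos: [0.5793, 0.2217, 0.2125]
ee_rot: [0.0, 0.122, 0.993, 0.0]
wrist_force: [-0.4, 0.2, 0.6]
gripper_width: 0.281
grasp_force: 0.0
```

Run:
```python
from h import *
for n in("side","top"):
    im=optics.grab_frame(n)[:,:,::-1].copy(); cv2.imwrite(f"pics/{n}_t2.png",im)
    m=np.s_[100:240,120:330]
    for o in(f"{n}_t1",f"{n}0"):
        d=cv2.absdiff(im,cv2.imread(f"pics/{o}.png")).max(2); ys,xs=np.where(d>30); print(n,o,len(xs),xs.min() if len(xs) else 0,xs.max() if len(xs) else 0,ys.min() if len(xs) else 0,ys.max() if len(xs) else 0)
# is the original closed-lid appearance back?  compare dark blobs near closed tab/bumpers
i0=cv2.imread("pics/side0.png",0);i2=cv2.imread("pics/side_t2.png",0)
for p in((248,134),(247,144),(252,126),(270,170),(250,155)): print(p,i0[p[1],p[0]],i2[p[1],p[0]])
```

```text
side side_t1 1 153 153 229 229
side side0 17229 29 282 0 236
top top_t1 0 0 0 0 0
top top0 29877 0 299 110 383
(248, 134) 39 49
(247, 144) 48 74
(252, 126) 62 47
(270, 170) 84 76
(250, 155) 48 46
```

Run:
```python
from h import *
np.set_printoptions(precision=1,suppress=True)
v=(.5815,.2195,-.25);c,s=np.cos(v[2]),np.sin(v[2]);H=np.array([v[0]+c*.075,v[1]+s*.075,.0605])
def pt(f,y,u,th):
    ff=f*np.cos(th)-u*np.sin(th);uu=f*np.sin(th)+u*np.cos(th);return H+[-c*ff-s*y,-s*ff+c*y,uu]
for n in("side","top"):
    print(n,"tab45",proj(n,pt(.138,0,.03,.785)),"tab0",proj(n,pt(.138,0,.03,0)),"b-45",proj(n,pt(.13,-.06,.021,.785)),"b+45",proj(n,pt(.13,.06,.021,.785)))
    for t in("tab_a","stops_a","flat_a","hinge_a"): print(t,[(np.round(d["position"]),round(d["conf"],2)) for d in models.mark_of(n,t)][:4])
i=cv2.imread("pics/side_t2.png",0); print(i[120:176:2,236:290:2])
```

```text
side tab45 [262.5 118.4] tab0 [247.8 131.7] b-45 [259.5 130.5] b+45 [264.9 110.9]
tab_a [(array([267., 210.]), 0.8), (array([259., 122.]), 0.75), (array([171., 313.]), 0.75), (array([231., 190.]), 0.31)]
stops_a [(array([259., 123.]), 0.4), (array([270., 215.]), 0.37)]
flat_a [(array([192., 329.]), 0.82), (array([270., 133.]), 0.79), (array([284., 219.]), 0.66)]
hinge_a [(array([301., 225.]), 0.83), (array([209., 345.]), 0.81), (array([279., 140.]), 0.72)]
top tab45 [156.8 161.9] tab0 [156.8 187. ] b-45 [176.6 167.7] b+45 [138.5 158.5]
tab_a [(array([413., 268.]), 0.76), (array([288., 173.]), 0.67), (array([159., 166.]), 0.57)]
stops_a []
flat_a [(array([291., 151.]), 0.87), (array([164., 160.]), 0.63), (array([426., 250.]), 0.57), (array([230., 176.]), 0.33)]
hinge_a [(array([435., 231.]), 0.97), (array([175., 149.]), 0.9), (array([296., 131.]), 0.58), (array([229., 173.]), 0.56)]
[[152 151 153 152 152 155 153 153 153 148  66  39  36  36  64 117 122 121
  122 119  99 153 155 156 156 156 155]
 [152 152 152 152 154 153 153 144 150 123  67  47  41  86 114 122 122 119
  123 123 124 141 
[... 2259 characters left out ...]
 159 159 159 158 157]
 [151 148  78  73  74  76  75  73  73  74  72  71  70  64  57  53  52  52
   51  58 139 157 157 158 156 159 158]
 [151 145 139 109  75  72  75  74  74  74  74  75  72  74  76  77  76  73
   71  76 152 160 158 159 157 157 159]
 [154 151 155 118  72  74  76  75  73  75  76  75  76  75  75  77  76  78
   78  85 155 156 156 158 158 161 159]
 [155 154 155 144  78  73  74  75  74  75  76  76  76  75  77  77  77  76
   80 122 157 159 159 160 159 159 160]
 [154 156 155 146  78  75  76  74  75  74  74  75  76  74  84  88  89 122
  143 160 160 162 162 160 160 161 164]
 [148 147 105  91  74  74  75  74  74  77 119 137 139 137 150 155 155 159
  159 159 157 160 158 160 159 160 162]]
```

>>> {"method": "step_arm", "body": {
  "rows": [
    {"rot":[0,0,-0.149],"slide":[-0.03,-0.12,0],"jaw":0},
    {"rot":[0,0,-0.298],"slide":[-0.06,-0.23,0],"jaw":0},
    {"rot":[0,0,-0.447],"slide":[-0.09,-0.35,0],"jaw":0},
    {"rot":[0,0,-0.596],"slide":[-0.12,-0.46,0],"jaw":0},
    {"rot":[0,0,-0.745],"slide":[-0.16,-0.58,0],"jaw":0},
    {"rot":[0,0,-0.894],"slide":[-0.19,-0.69,0],"jaw":0},
    {"rot":[0,0,-1.043],"slide":[-0.22,-0.81,0],"jaw":0},
    {"rot":[0,0,-1.192],"slide":[-0.25,-0.92,0],"jaw":0},
    {"rot":[0,0,-1.341],"slide":[-0.28,-1.04,0],"jaw":0},
    {"rot":[0,0,-1.49],"slide":[-0.31,-1.15,-0.15],"jaw":0}
  ]
}}

```text
clock: 17.0
ee_pos: [0.5641, 0.164, 0.2058]
ee_rot: [0.001, 0.765, 0.644, 0.001]
wrist_force: [0.7, 0.2, -0.2]
gripper_width: 0.006
grasp_force: 0.0
```

Run:
```python
from h import *
np.set_printoptions(linewidth=250)
ims=[]
for n,b in(("side",(225,80,290,160)),("top",(120,130,220,210))):
    im=optics.grab_frame(n)[:,:,::-1].copy(); cv2.imwrite(f"pics/{n}_p.png",im)
st=status.observe(); print(st["ee_pos"],st["ee_rot"],st["clock"])
x,y,z=st["ee_pos"]
for d in(0,.04): print(d,"tip",proj("side",[x,y,z-.022+d]).round(1))
print(cv2.imread("pics/side_p.png",0)[96:144,240:284:1])
```

```text
[0.5634082  0.16372242 0.20435989] [-3.96612276e-04  7.63289733e-01  6.46055900e-01 -6.32571910e-04] 17.1
0 tip [259.2 127.4]
0.04 tip [259.5 120. ]
[[ 43  44  42 ...  66  65  62]
 [ 42  44  42 ...  49  49  50]
 [ 44  43  44 ...  48  47  49]
 ...
 [155 155 154 ... 130 155 159]
 [156 156 154 ... 136 157 160]
 [156 153 151 ... 142 158 160]]
```

Run:
```python
import cv2
i=cv2.imread("pics/side_p.png",0)
print("     "+" ".join(f"{c:3d}" for c in range(246,278)))
for r in range(104,142): print(r," ".join(f"{v:3d}" for v in i[r,246:278]))
```

```text
246 247 248 249 250 251 252 253 254 255 256 257 258 259 260 261 262 263 264 265 266 267 268 269 270 271 272 273 274 275 276 277
104  62  58  53  50  50  51  42  36  35  33  35  36  35  35  35  35  36  37  35  36  36  39  38  44  49  49  49  51  51  56  61  57
105 133 132 121 110 109 105  78  44  38  37  36  35  36  37  39  40  38  38  35  36  37  38  38  38  42  42  42  44  44  45  45  46
106 144 146 142 143 143 138 100  51  41  43  42  44  47  62  67  67  57  41  43  39  38  39  36  39  39  41  39  38  39  40  40  41
107 121 121 126 137 143 132  91  46  38  39  37  38  50  95 113 113  90  50  38  40  40  40  43  52  54  53  51  50  47  50  47  43
108  74  72  76  83  89  81  59  37  36  37  36  37  49  83 110 108  78  45  39  36  38  39  45  58  66  69  68  68  68  68  65  57
109  72  66  64  66  62  53  42  37  36  37  36  40  42  56  69  68  52  36  36  37  35  37  45  57  64  66  69  73  73  73  70  62
110 131 129 130 130 116  84  52  39  36  37  36  39  39  42  48  46  43  37  36  37  37  40  46  50  50  53  56  71  74  78  72  58
111 147 148 147 147 138 107  66  41  35  36  38 
[... 3343 characters left out ...]
 124 122 123 122 124 125 125 124 124 123
137  78  53  52  68  77  77  79  77  74  86 105  98  75  75 104 123 124 122 124 124 124 124 123 123 125 124 125 124 125 124 125 124
138  68  51  60  77  84  84  85  83  79  76  92 106  93  82 107 122 123 123 124 125 124 124 124 124 123 124 124 124 125 126 124 124
139  62  51  64  80  85  85  86  85  82  78  81  99 110 114 119 124 123 124 123 124 123 125 124 124 122 125 125 125 125 124 124 125
140  54  52  70  82  84  85  86  84  82  81  79  82  99 116 124 124 123 124 123 125 124 124 125 125 124 125 124 125 124 124 125 125
141  50  52  73  86  86  86  86  80  70  72  68  71  82 100 119 126 124 124 126 125 126 125 125 125 124 124 126 127 125 125 125 125
```

>>> {"method": "step_arm", "body": {
  "rows": [
    {"rot":[0,0,0],"slide":[-0.05,0,-0.2],"jaw":0},
    {"rot":[0,0,0],"slide":[-0.05,0,-0.4],"jaw":0},
    {"rot":[0,0,0],"slide":[-0.05,0,-0.5],"jaw":0},
    {"rot":[0,0,0],"slide":[-0.05,0,-0.6],"jaw":0},
    {"rot":[0,0,0],"slide":[-0.05,0,-0.68],"jaw":0},
    {"rot":[0,0,0],"slide":[-0.05,0,-0.74],"jaw":0},
    {"rot":[0,0,0],"slide":[-0.05,0,-0.76],"jaw":0},
    {"rot":[0,0,0],"slide":[-0.05,0,-0.78],"jaw":0},
    {"rot":[0,0,0],"slide":[-0.05,0,-0.78],"jaw":0},
    {"rot":[0,0,0],"slide":[-0.05,0,-0.78],"jaw":0}
  ]
}}

```text
clock: 18.1
ee_pos: [0.5614, 0.1642, 0.1662]
ee_rot: [0.0, 0.763, 0.647, 0.0]
wrist_force: [-1.5, -0.6, -0.5]
gripper_width: 0.006
grasp_force: 0.0
```

Run:
```python
import cv2
from h import *
i=cv2.cvtColor(optics.grab_frame("side"),cv2.COLOR_RGB2GRAY)
st=status.observe(); print(st["ee_pos"],st["wrist_force"],st["clock"])
x,y,z=st["ee_pos"]; print(proj("side",[x,y,z-.022+.037]))
print("     "+" ".join(f"{c:3d}" for c in range(252,270)))
for r in range(118,140): print(r," ".join(f"{v:3d}" for v in i[r,252:270]))
```

```text
[0.56137428 0.16421279 0.16620651] [0.65006043 0.29556082 0.13329967] 18.15
[258.71424793 127.56331347]
     252 253 254 255 256 257 258 259 260 261 262 263 264 265 266 267 268 269
118  39  36  37  36  37  40  43  43  47  42  38  37  36  39  40  46  57  64
119  42  37  37  35  38  39  39  40  39  39  38  38  38  36  39  53  65  66
120  67  59  49  41  36  38  43  43  40  36  35  36  36  39  44  77 101 109
121 139 133 106  65  39  37  38  39  37  36  37  38  45  53  59  97 117 122
122 150 146 122  74  40  36  35  37  36  39  39  52  89 106 101 112 120 120
123 110 117 122  92  47  36  37  36  35  38  43  74 108 121 119 120 123 123
124  65  76 113  98  48  36  35  38  36  37  43  81 111 122 122 123 122 122
125  47  63 107  96  45  37  33  36  36  35  48  94 120 124 123 123 123 122
126  48  79 107  89  49  38  37  37  37  38  49  98 122 123 122 122 123 122
127  55 105 122  92  51  37  37  35  38  38  53  99 123 123 123 124 123 122
128  61 112 126  97  59  40  36  36  37  37  52 100 121 123 123 123 123 122
129  72 110 123 106  78  52  38  36  37  41  58 101 122 123 124 122 123 123
130  86 112 119 118 109  80  45  36  36  45  68 105 121 124 123 123 124 123
131  85 112 119 117  97  65  45  38  44  76 103 118 124 123 123 124 122 125
132  70  86 106 104  81  58  53  53  68 100 119 123 122 122 122 123 123 123
133  65  71  80  79  68  65  91 108 111 119 124 124 123 123 123 124 124 124
134  67  67  69  70  68  71 101 119 122 124 124 123 123 124 125 124 124 124
135  66  69  68  69  69  71  84 108 120 125 125 124 122 124 124 125 125 124
136  61  69  71  69  70  69  70  84 110 123 124 124 123 124 123 123 124 125
137  78  76  72  69  69  68  68  74 105 122 124 124 124 125 124 124 124 125
138  84  84  78  73  70  70  68  74 104 124 124 123 124 125 124 124 125 124
139  86  85  84  78  72  71  69  74 105 123 124 124 124 123 125 125 125 124
```

>>> {"method": "step_arm", "body": {
  "rows": [
    {"rot":[0,0,0],"slide":[0,0,-0.008],"jaw":0},
    {"rot":[0,0,0],"slide":[0,0,-0.016],"jaw":0},
    {"rot":[0,0,0],"slide":[0,0,-0.016],"jaw":0},
    {"rot":[0,0,0],"slide":[0,0,-0.016],"jaw":0},
    {"rot":[0,0,0],"slide":[0,0,-0.016],"jaw":0},
    {"rot":[0,0,0],"slide":[0,0,-0.016],"jaw":0},
    {"rot":[0,0,0],"slide":[0,0,-0.016],"jaw":0},
    {"rot":[0,0,0],"slide":[0,0,-0.016],"jaw":0},
    {"rot":[0,0,0],"slide":[0,0,-0.016],"jaw":0},
    {"rot":[0,0,0],"slide":[0,0,-0.016],"jaw":0}
  ]
}}

```text
clock: 19.15
ee_pos: [0.5613, 0.1642, 0.1652]
ee_rot: [-0.0, 0.763, 0.647, -0.0]
wrist_force: [0.1, -0.2, -0.1]
gripper_width: 0.005
grasp_force: 0.0
```

>>> {"method": "step_arm", "body": {
  "rows": [
    {"rot":[0,0,0],"slide":[0,0,-0.002],"jaw":0},
    {"rot":[0,0,0],"slide":[0,0,-0.004],"jaw":0},
    {"rot":[0,0,0],"slide":[0,0,-0.006],"jaw":0},
    {"rot":[0,0,0],"slide":[0,0,-0.008],"jaw":0},
    {"rot":[0,0,0],"slide":[0,0,-0.01],"jaw":0},
    {"rot":[0,0,0],"slide":[0,0,-0.012],"jaw":0},
    {"rot":[0,0,0],"slide":[0,0,-0.014],"jaw":0},
    {"rot":[0,0,0],"slide":[0,0,-0.014],"jaw":0},
    {"rot":[0,0,0],"slide":[0,0,-0.014],"jaw":0},
    {"rot":[0,0,0],"slide":[0,0,-0.014],"jaw":0}
  ]
}}

```text
clock: 20.15
ee_pos: [0.5613, 0.1642, 0.1645]
ee_rot: [-0.0, 0.763, 0.647, 0.0]
wrist_force: [-0.6, 0.3, -0.6]
gripper_width: 0.007
grasp_force: 0.0
```

>>> {"method": "step_arm", "body": {
  "rows": [
    {"rot":[0,0,0],"slide":[0,0,-0.002],"jaw":0},
    {"rot":[0,0,0],"slide":[0,0,-0.004],"jaw":0},
    {"rot":[0,0,0],"slide":[0,0,-0.006],"jaw":0},
    {"rot":[0,0,0],"slide":[0,0,-0.008],"jaw":0},
    {"rot":[0,0,0],"slide":[0,0,-0.01],"jaw":0},
    {"rot":[0,0,0],"slide":[0,0,-0.012],"jaw":0},
    {"rot":[0,0,0],"slide":[0,0,-0.014],"jaw":0},
    {"rot":[0,0,0],"slide":[0,0,-0.014],"jaw":0},
    {"rot":[0,0,0],"slide":[0,0,-0.014],"jaw":0},
    {"rot":[0,0,0],"slide":[0,0,-0.014],"jaw":0}
  ]
}}

```text
clock: 21.15
ee_pos: [0.5613, 0.1642, 0.1638]
ee_rot: [0.0, 0.763, 0.647, 0.0]
wrist_force: [-0.1, 0.2, -0.0]
gripper_width: 0.003
grasp_force: 0.0
```

>>> {"method": "step_arm", "body": {
  "rows": [
    {"rot":[0,0,0],"slide":[0,0,-0.002],"jaw":0},
    {"rot":[0,0,0],"slide":[0,0,-0.004],"jaw":0},
    {"rot":[0,0,0],"slide":[0,0,-0.006],"jaw":0},
    {"rot":[0,0,0],"slide":[0,0,-0.008],"jaw":0},
    {"rot":[0,0,0],"slide":[0,0,-0.01],"jaw":0},
    {"rot":[0,0,0],"slide":[0,0,-0.012],"jaw":0},
    {"rot":[0,0,0],"slide":[0,0,-0.014],"jaw":0},
    {"rot":[0,0,0],"slide":[0,0,-0.014],"jaw":0},
    {"rot":[0,0,0],"slide":[0,0,-0.014],"jaw":0},
    {"rot":[0,0,0],"slide":[0,0,-0.014],"jaw":0}
  ]
}}

```text
clock: 22.15
ee_pos: [0.5613, 0.1642, 0.1631]
ee_rot: [-0.0, 0.763, 0.647, -0.0]
wrist_force: [0.0, 0.9, 0.8]
gripper_width: 0.004
grasp_force: 0.0
```

>>> {"method": "step_arm", "body": {
  "rows": [
    {"rot":[0,0,0],"slide":[0,0,-0.002],"jaw":0},
    {"rot":[0,0,0],"slide":[0,0,-0.004],"jaw":0},
    {"rot":[0,0,0],"slide":[0,0,-0.006],"jaw":0},
    {"rot":[0,0,0],"slide":[0,0,-0.008],"jaw":0},
    {"rot":[0,0,0],"slide":[0,0,-0.01],"jaw":0},
    {"rot":[0,0,0],"slide":[0,0,-0.012],"jaw":0},
    {"rot":[0,0,0],"slide":[0,0,-0.014],"jaw":0},
    {"rot":[0,0,0],"slide":[0,0,-0.014],"jaw":0},
    {"rot":[0,0,0],"slide":[0,0,-0.014],"jaw":0},
    {"rot":[0,0,0],"slide":[0,0,-0.014],"jaw":0}
  ]
}}

```text
clock: 23.15
ee_pos: [0.5613, 0.1642, 0.1624]
ee_rot: [0.0, 0.763, 0.647, 0.0]
wrist_force: [0.4, 0.1, 0.5]
gripper_width: 0.008
grasp_force: 0.0
```

>>> {"method": "step_arm", "body": {
  "rows": [
    {"rot":[0,0,0],"slide":[0,0,-0.002],"jaw":0},
    {"rot":[0,0,0],"slide":[0,0,-0.004],"jaw":0},
    {"rot":[0,0,0],"slide":[0,0,-0.006],"jaw":0},
    {"rot":[0,0,0],"slide":[0,0,-0.008],"jaw":0},
    {"rot":[0,0,0],"slide":[0,0,-0.01],"jaw":0},
    {"rot":[0,0,0],"slide":[0,0,-0.012],"jaw":0},
    {"rot":[0,0,0],"slide":[0,0,-0.014],"jaw":0},
    {"rot":[0,0,0],"slide":[0,0,-0.014],"jaw":0},
    {"rot":[0,0,0],"slide":[0,0,-0.014],"jaw":0},
    {"rot":[0,0,0],"slide":[0,0,-0.014],"jaw":0}
  ]
}}

```text
clock: 24.15
ee_pos: [0.5613, 0.1642, 0.1618]
ee_rot: [0.0, 0.763, 0.647, 0.0]
wrist_force: [-0.6, -0.7, 0.8]
gripper_width: 0.004
grasp_force: 0.4
```

>>> {"method": "step_arm", "body": {
  "rows": [
    {"rot":[0,0,0],"slide":[0,0,-0.002],"jaw":0},
    {"rot":[0,0,0],"slide":[0,0,-0.004],"jaw":0},
    {"rot":[0,0,0],"slide":[0,0,-0.006],"jaw":0},
    {"rot":[0,0,0],"slide":[0,0,-0.008],"jaw":0},
    {"rot":[0,0,0],"slide":[0,0,-0.01],"jaw":0},
    {"rot":[0,0,0],"slide":[0,0,-0.012],"jaw":0},
    {"rot":[0,0,0],"slide":[0,0,-0.012],"jaw":0},
    {"rot":[0,0,0],"slide":[0,0,-0.012],"jaw":0},
    {"rot":[0,0,0],"slide":[0,0,-0.012],"jaw":0},
    {"rot":[0,0,0],"slide":[0,0,-0.012],"jaw":0}
  ]
}}

```text
clock: 25.15
ee_pos: [0.5614, 0.1642, 0.1613]
ee_rot: [0.0, 0.763, 0.647, 0.0]
wrist_force: [-0.6, -0.4, 3.8]
gripper_width: 0.01
grasp_force: 2.2
```

>>> {"method": "step_arm", "body": {
  "rows": [
    {"rot":[0,0,0],"slide":[0,0,-0.004],"jaw":0},
    {"rot":[0,0,0],"slide":[0,0,-0.004],"jaw":0},
    {"rot":[0,0,0],"slide":[0,0,-0.004],"jaw":0},
    {"rot":[0,0,0],"slide":[0,0,-0.004],"jaw":0},
    {"rot":[0,0,0],"slide":[0,0,-0.004],"jaw":0},
    {"rot":[0,0,0],"slide":[0,0,-0.004],"jaw":0},
    {"rot":[0,0,0],"slide":[0,0,-0.004],"jaw":0},
    {"rot":[0,0,0],"slide":[0,0,-0.004],"jaw":0},
    {"rot":[0,0,0],"slide":[0,0,-0.004],"jaw":0},
    {"rot":[0,0,0],"slide":[0,0,-0.004],"jaw":0}
  ]
}}

```text
clock: 26.15
ee_pos: [0.5613, 0.1642, 0.1611]
ee_rot: [0.0, 0.763, 0.647, 0.0]
wrist_force: [-0.3, -0.8, 4.9]
gripper_width: 0.004
grasp_force: 2.7
```

>>> {"method": "step_arm", "body": {
  "rows": [
    {"rot":[0,0,0],"slide":[0,0,0],"jaw":0},
    {"rot":[0,0,0],"slide":[0,0,0],"jaw":0},
    {"rot":[0,0,0],"slide":[0,0,0],"jaw":0},
    {"rot":[0,0,0],"slide":[0,0,0],"jaw":0},
    {"rot":[0,0,0],"slide":[0,0,0],"jaw":0},
    {"rot":[0,0,0],"slide":[0,0,0],"jaw":0},
    {"rot":[0,0,0],"slide":[0,0,0],"jaw":0},
    {"rot":[0,0,0],"slide":[0,0,0],"jaw":0},
    {"rot":[0,0,0],"slide":[0,0,0],"jaw":0},
    {"rot":[0,0,0],"slide":[0,0,0],"jaw":0}
  ]
}}

```text
clock: 27.15
ee_pos: [0.5613, 0.1642, 0.1611]
ee_rot: [0.0, 0.763, 0.647, 0.0]
wrist_force: [-2.2, -0.2, 5.2]
gripper_width: 0.006
grasp_force: 2.7
```

>>> {"method": "step_arm", "body": {
  "rows": [
    {"rot":[0,0,0],"slide":[0,0,0.3],"jaw":0},
    {"rot":[0,0,0],"slide":[0,0,0.9],"jaw":0},
    {"rot":[0,0,0],"slide":[-0.3,-0.4,1.2],"jaw":0},
    {"rot":[0,0,0],"slide":[-0.8,-1.0,1.2],"jaw":55},
    {"rot":[0,0,0],"slide":[-1.3,-1.7,1.0],"jaw":55},
    {"rot":[0,0,0],"slide":[-1.8,-2.3,0.6],"jaw":55},
    {"rot":[0,0,0],"slide":[-2.2,-2.8,0.0],"jaw":55},
    {"rot":[0,0,0],"slide":[-2.36,-3.12,-0.6],"jaw":55},
    {"rot":[0,0,0],"slide":[-2.36,-3.12,-1.1],"jaw":55},
    {"rot":[0,0,0],"slide":[-2.36,-3.12,-1.22],"jaw":55}
  ]
}}

```text
clock: 28.15
ee_pos: [0.4418, 0.0082, 0.0977]
ee_rot: [-0.002, 0.763, 0.646, -0.001]
wrist_force: [0.1, -0.9, 0.6]
gripper_width: 0.55
grasp_force: 0.0
```

Run:
```python
from h import *
im=optics.grab_frame("side")[:,:,::-1].copy(); cv2.imwrite("pics/side_m.png",im)
st=status.observe(); x,y,z=st["ee_pos"]; print(st["ee_pos"],st["clock"],st["gripper_width"])
print("pred tip",proj("side",[x,y,z-.022+.037]),"lid check",end=" ")
p=cv2.imread("pics/side_p.png",0); g=cv2.cvtColor(im,cv2.COLOR_BGR2GRAY)
d=cv2.absdiff(g,cv2.imread("pics/side_t2.png",0)); print("lid diff vs before press:",(d[128:170,250:290]>25).sum())
a=cv2.imread("pics/side0.png",0)
print("      "+" ".join(f"{c:3d}" for c in range(218,250)))
for r in range(158,196): print(r," ".join(f"{v:3d}" for v in g[r,218:250]))
print("marker0")
for r in range(176,194): print(r," ".join(f"{v:3d}" for v in a[r,222:246]))
```

```text
[0.4423743  0.00837139 0.09827307] 28.2 0.5503315289872196
pred tip [230.15722272 168.73283928] lid check lid diff vs before press: 135
      218 219 220 221 222 223 224 225 226 227 228 229 230 231 232 233 234 235 236 237 238 239 240 241 242 243 244 245 246 247 248 249
158  32  30  36  35  40  53  55  58  56  69 114 135 136 135 136 135 125 116 111  95  64  43  41  38  37  39  37  37  42  46  51  52
159  31  33  34  38  41  48  47  50  54  62 104 125 129 140 147 148 144 142 140 112  69  48  41  41  44  44  41  41  41  43  47  49
160  32  32  35  38  38  43  42  44  46  49  63  76  78  86  91  96  97  99 104  86  55  40  38  38  37  41  45  44  42  41  41  42
161  28  32  34  35  39  41  43  47  49  51  62  73  71  68  64  64  65  63  64  57  42  36  36  37  37  41  54  53  44  41  40  38
162  34  35  34  31  34  37  43  54  59  70 114 136 138 136 124 114 112  98  77  53  38  37  37  38  41  48  53  49  50  47  44  42
163  44  39  34  32  31  32  43  54  60  75 127 152 155 155 150 148 145 139 103  54  35  36  37  37  39  43  54  57  57  53  49  43
164  57  46  38  30  31  34  42  55  6
[... 5293 characters left out ...]

187  59  57  57  74  95  82  57  55  54  60  87 111 118 116 104  89 117 140 143 141 143 145 144 144
188  59  59  53  57  73  68  56  54  56  65  96 115 114 102  81  80 121 141 143 142 143 144 144 143
189  59  57  51  51  58  55  54  53  59  76  94  93  81  70  70 107 135 143 142 143 143 144 145 144
190  59  57  50  44  48  50  52  53  56  62  69  66  59  61  94 128 143 142 144 143 144 141 145 144
191  58  58  56  49  44  45  50  52  54  55  56  55  59  76 116 139 141 142 144 146 147 145 144 142
192  56  59  60  55  50  42  49  59  62  61  61  69  79 111 135 142 143 142 143 146 147 145 144 143
193  58  58  60  60  57  49  55  70  77  76  81 108 126 135 142 142 143 142 141 143 144 143 143 144
```

>>> {"method": "step_arm", "body": {
  "rows": [
    {"rot":[0,0,0],"slide":[0,-0.03,-0.3],"jaw":55},
    {"rot":[0,0,0],"slide":[0,-0.03,-0.7],"jaw":55},
    {"rot":[0,0,0],"slide":[0,-0.03,-1.1],"jaw":55},
    {"rot":[0,0,0],"slide":[0,-0.03,-1.4],"jaw":55},
    {"rot":[0,0,0],"slide":[0,-0.03,-1.65],"jaw":55},
    {"rot":[0,0,0],"slide":[0,-0.03,-1.78],"jaw":50},
    {"rot":[0,0,0],"slide":[0,-0.03,-1.8],"jaw":40},
    {"rot":[0,0,0],"slide":[0,-0.03,-1.8],"jaw":30},
    {"rot":[0,0,0],"slide":[0,-0.03,-1.8],"jaw":15},
    {"rot":[0,0,0],"slide":[0,-0.03,-1.8],"jaw":0}
  ]
}}

```text
clock: 29.2
ee_pos: [0.4433, 0.0068, 0.0105]
ee_rot: [0.0, 0.763, 0.647, 0.0]
wrist_force: [-2.9, 1.1, 5.8]
gripper_width: 0.239
grasp_force: 30.0
```

>>> {"method": "step_arm", "body": {
  "rows": [
    {"rot":[0,0,0],"slide":[0,0,0],"jaw":0},
    {"rot":[0,0,0],"slide":[0,0,0],"jaw":0},
    {"rot":[0,0,0],"slide":[0,0,0.2],"jaw":0},
    {"rot":[0,0,0],"slide":[0,0,0.5],"jaw":0},
    {"rot":[0,0,0],"slide":[0,0,0.9],"jaw":0},
    {"rot":[0,0,0],"slide":[0,0,1.4],"jaw":0},
    {"rot":[0,0,0],"slide":[0,0,2.0],"jaw":0},
    {"rot":[0,0,0],"slide":[0,0,2.6],"jaw":0},
    {"rot":[0,0,0],"slide":[0,0,3.0],"jaw":0},
    {"rot":[0,0,0],"slide":[0,0,3.0],"jaw":0}
  ]
}}

```text
clock: 30.2
ee_pos: [0.4444, 0.0065, 0.1625]
ee_rot: [0.002, 0.763, 0.647, 0.002]
wrist_force: [0.6, -0.2, -3.1]
gripper_width: 0.234
grasp_force: 30.0
```

>>> {"method": "step_arm", "body": {
  "rows": [
    {"rot":[0,0,0],"slide":[0.2,-0.2,0],"jaw":0},
    {"rot":[0,0,0],"slide":[0.6,-0.6,0],"jaw":0},
    {"rot":[0,0,0],"slide":[1.1,-1.1,0],"jaw":0},
    {"rot":[0,0,0],"slide":[1.7,-1.7,0],"jaw":0},
    {"rot":[0,0,0],"slide":[2.3,-2.3,0],"jaw":0},
    {"rot":[0,0,0],"slide":[2.9,-2.9,0],"jaw":0},
    {"rot":[0,0,0],"slide":[3.4,-3.4,0],"jaw":0},
    {"rot":[0,0,0],"slide":[3.7,-3.75,0],"jaw":0},
    {"rot":[0,0,0],"slide":[3.9,-3.97,0],"jaw":0},
    {"rot":[0,0,0],"slide":[4.0,-4.07,0],"jaw":0}
  ]
}}

```text
clock: 31.2
ee_pos: [0.6434, -0.1985, 0.157]
ee_rot: [-0.001, 0.763, 0.646, -0.001]
wrist_force: [0.5, -0.3, -2.8]
gripper_width: 0.236
grasp_force: 30.0
```

Run:
```python
from h import *
ims=[]
k=4.4
for n,b in(("side",(225,95,315,230)),("top",(120,105,210,240))):
    im=optics.grab_frame(n)[:,:,::-1].copy(); cv2.imwrite(f"pics/{n}_q.png",im)
    ims.append(cv2.convertScaleAbs(cv2.resize(im[b[1]:b[3],b[0]:b[2]],None,fx=k,fy=k,interpolation=cv2.INTER_CUBIC),alpha=1.6,beta=10))
im=cv2.imread("pics/top_q.png")[100:235,250:340]
ims[1]=cv2.convertScaleAbs(cv2.resize(im,None,fx=k,fy=k,interpolation=cv2.INTER_CUBIC),alpha=1.6,beta=10)
cv2.imwrite("pics/c6.png",np.hstack(ims))
st=status.observe(); x,y,z=st["ee_pos"]; print(st["ee_pos"],st["wrist_force"],st["clock"])
B=[x,y,z-.0105]; print("marker bottom px side",(proj("side",B)-[225,95])*k, "flat",(proj("side",[.6414,-.1998,.0665])-[225,95])*k,"marker bottom lowered",(proj("side",[x,y,.0665])-[225,95])*k)
a=cv2.imread("pics/side_t2.png",0);g=cv2.imread("pics/side_q.png",0)
print("bumper b- patch before/after"); 
for r in range(127,134): print(a[r,255:264],g[r,255:264])
```

```text
[ 0.64317229 -0.19750084  0.15795826] [ 0.08405581  0.74233879 -3.12135617] 31.3
marker bottom px side [273.01347025 483.11555681] flat [263.62466223 541.48458983] marker bottom lowered [265.4603026  539.15803312]
bumper b- patch before/after
[68 69 70 68 68 68 69 68 67] [ 98 103 107 109 111 112 112 104  92]
[70 69 69 64 63 65 68 68 69] [ 95  96 100 103 106 108 107  98  97]
[69 69 62 51 46 49 60 67 69] [ 91  94  94  99 101 102  94  85 102]
[69 67 57 43 40 42 49 63 69] [ 91  90  91  95  96  94  82  82 108]
[69 65 53 42 39 42 52 64 68] [ 89  91  90  91  91  83  77  93 111]
[68 63 55 49 43 48 59 67 69] [ 88  90  89  90  85  75  84 100 107]
[68 65 61 62 62 63 67 70 72] [ 86  88  89  85  77  71  85  99 102]
```

View pics/c6.png

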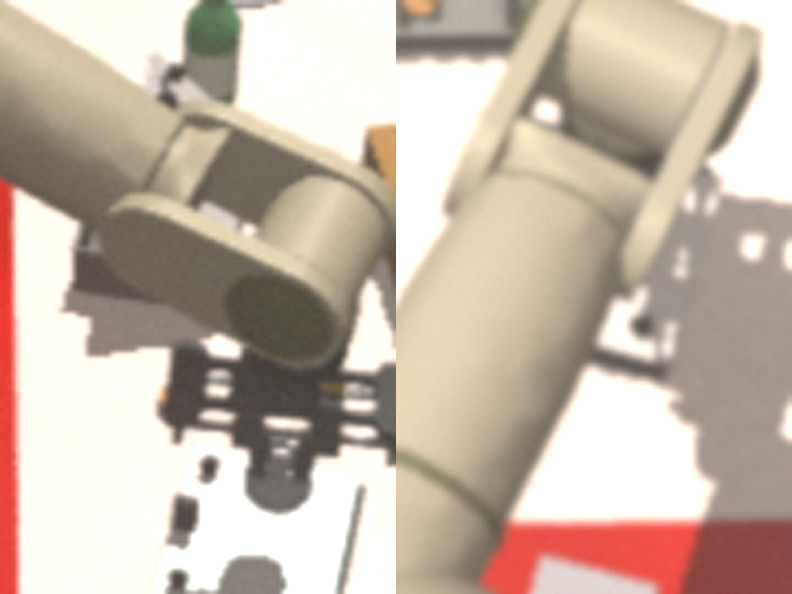

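>>> {"method": "step_arm", "body": {
  "rows": [
    {"rot":[0,0,0],"slide":[0,0,-0.3],"jaw":0},
    {"rot":[0,0,0],"slide":[0,0,-0.6],"jaw":0},
    {"rot":[0,0,0],"slide":[0,0,-0.9],"jaw":0},
    {"rot":[0,0,0],"slide":[0,0,-1.2],"jaw":0},
    {"rot":[0,0,0],"slide":[0,0,-1.4],"jaw":0},
    {"rot":[0,0,0],"slide":[0,0,-1.5],"jaw":0},
    {"rot":[0,0,0],"slide":[0,0,-1.56],"jaw":0},
    {"rot":[0,0,0],"slide":[0,0,-1.6],"jaw":0},
    {"rot":[0,0,0],"slide":[0,0,-1.62],"jaw":0},
    {"rot":[0,0,0],"slide":[0,0,-1.62],"jaw":0}
  ]
}}

```text
clock: 32.3
ee_pos: [0.6434, -0.1968, 0.0792]
ee_rot: [0.0, 0.763, 0.647, 0.0]
wrist_force: [0.7, 0.5, -2.9]
gripper_width: 0.235
grasp_force: 30.0
```

Still hanging; down in small steps.

>>> {"method": "step_arm", "body": {
  "rows": [
    {"rot":[0,0,0],"slide":[0,0,-0.01],"jaw":0},
    {"rot":[0,0,0],"slide":[0,0,-0.02],"jaw":0},
    {"rot":[0,0,0],"slide":[0,0,-0.03],"jaw":0},
    {"rot":[0,0,0],"slide":[0,0,-0.04],"jaw":0},
    {"rot":[0,0,0],"slide":[0,0,-0.05],"jaw":0},
    {"rot":[0,0,0],"slide":[0,0,-0.05],"jaw":0},
    {"rot":[0,0,0],"slide":[0,0,-0.05],"jaw":0},
    {"rot":[0,0,0],"slide":[0,0,-0.05],"jaw":0},
    {"rot":[0,0,0],"slide":[0,0,-0.05],"jaw":0},
    {"rot":[0,0,0],"slide":[0,0,-0.05],"jaw":0}
  ]
}}

```text
clock: 33.3
ee_pos: [0.6435, -0.1969, 0.077]
ee_rot: [0.0, 0.763, 0.647, 0.0]
wrist_force: [-3.0, 1.1, 5.5]
gripper_width: 0.236
grasp_force: 30.0
```

Touching down (5.5 N). Release, rise, and back off.

>>> {"method": "step_arm", "body": {
  "rows": [
    {"rot":[0,0,0],"slide":[0,0,0.01],"jaw":0},
    {"rot":[0,0,0],"slide":[0,0,0.01],"jaw":45},
    {"rot":[0,0,0],"slide":[0,0,0.01],"jaw":45},
    {"rot":[0,0,0],"slide":[0,0,0.01],"jaw":45},
    {"rot":[0,0,0],"slide":[0,0,0.01],"jaw":45},
    {"rot":[0,0,0],"slide":[0,0,0.2],"jaw":45},
    {"rot":[0,0,0],"slide":[0,0,0.6],"jaw":45},
    {"rot":[0,0,0],"slide":[0,0,1.2],"jaw":45},
    {"rot":[0,0,0],"slide":[0,0,2.0],"jaw":45},
    {"rot":[0,0,0],"slide":[0,0,2.6],"jaw":45}
  ]
}}

```text
clock: 34.3
ee_pos: [0.6435, -0.1969, 0.2098]
ee_rot: [0.001, 0.763, 0.647, 0.001]
wrist_force: [-0.6, 0.3, 0.5]
gripper_width: 0.451
grasp_force: 0.0
```

>>> {"method": "step_arm", "body": {
  "rows": [
    {"rot":[0,0,0],"slide":[-0.4,0,0.4],"jaw":45},
    {"rot":[0,0,0],"slide":[-0.9,0,0.6],"jaw":45},
    {"rot":[0,0,0],"slide":[-1.5,0,0.6],"jaw":45},
    {"rot":[0,0,0],"slide":[-2.1,0,0.6],"jaw":45},
    {"rot":[0,0,0],"slide":[-2.7,0,0.6],"jaw":45},
    {"rot":[0,0,0],"slide":[-3.3,0,0.6],"jaw":45},
    {"rot":[0,0,0],"slide":[-3.9,0,0.6],"jaw":45},
    {"rot":[0,0,0],"slide":[-4.4,0,0.6],"jaw":45},
    {"rot":[0,0,0],"slide":[-4.8,0,0.6],"jaw":45},
    {"rot":[0,0,0],"slide":[-5.0,0,0.6],"jaw":45}
  ]
}}

```text
clock: 35.3
ee_pos: [0.3923, -0.1968, 0.2373]
ee_rot: [0.001, 0.763, 0.647, 0.0]
wrist_force: [0.1, 0.2, 0.3]
gripper_width: 0.448
grasp_force: 0.0
```

Run:
```python
from h import *
st=status.observe(); print(st["ee_pos"],st["wrist_force"],st["clock"],st["gripper_width"])
for n in("side","top"):
    im=optics.grab_frame(n)[:,:,::-1].copy(); cv2.imwrite(f"pics/{n}_f.png",im)
    for t in("marker","tab_a","stops_a"): print(n,t,[(np.round(d["position"]),round(d["conf"],2)) for d in models.mark_of(n,t)][:4])
print("expect marker",proj("side",[.641,-.2,.0665]),proj("top",[.641,-.2,.0665]))
a=cv2.imread("pics/side_t2.png",0);f=cv2.imread("pics/side_f.png",0)
for r in range(108,136,2): print(r,a[r,250:276:2],f[r,250:276:2])
```

```text
[ 0.39227123 -0.19678384  0.23728427] [0.08902207 0.15374575 0.26771522] 35.3 0.448204365314569
side marker [(array([285., 218.]), 0.48)]
side tab_a [(array([260., 119.]), 0.91), (array([267., 210.]), 0.7), (array([172., 315.]), 0.7), (array([285., 228.]), 0.66)]
side stops_a [(array([260., 124.]), 0.57), (array([271., 214.]), 0.53)]
top marker [(array([286., 149.]), 0.59)]
top tab_a [(array([157., 162.]), 0.97), (array([287., 174.]), 0.96), (array([414., 267.]), 0.91)]
top stops_a [(array([288., 160.]), 0.2)]
expect marker [284.81234392 218.11271135] [292.77663322 150.99851672]
108 [128  46  39  36  37  37  38  38  38  42  69  70  68] [155 159 160 160 142 127 142 157 120  71  73  73  72]
110 [140  73  61  50  41  37  38  39  42  41  71  73  74] [153 160 160 158 143 125 115  64  63  73  76  77  78]
112 [128 150 154 147 112  59  38  41  52  54  71  74  72] [134 157 159 161 134 121  76  50  78  79  77  78  78]
114 [109 151 155 145 127 113  66 104 115 115  85  74  74] [112 158 158 151 134 125  74 111 120 120  89  77  77]
116 [146 155 153 123 115 101  50  77 121 122 118  85  72] [150 160
[... 353 characters left out ...]
 97 121 125 126 125 127 127]
124 [ 79  64  74  70  67  66  82 119 121 121 123 123 122] [ 81  69 121 125  78  76 124 126 127 126 126 127 128]
126 [ 57  47  64  68  70  70  68  84 121 121 121 121 123] [ 58  56 114 128 105  75 112 126 126 125 127 125 126]
128 [ 49  51  67  69  64  65  68  71 109 121 121 121 121] [ 53  64 133 128 113  71  87 127 128 125 126 126 127]
130 [ 45  56  67  67  43  42  63  69 103 124 122 121 124] [ 49  91 123 124  59  47  78 126 126 126 128 126 127]
132 [ 46  60  68  63  49  48  67  68 104 122 122 121 124] [ 49 114 125  89  56  72 123 127 126 126 128 127 128]
134 [ 48  67  68  67  69  68  73  93 121 122 123 123 123] [ 59 126 127 104 103 126 129 126 127 126 128 126 128]
```

```bash
python3 -c "
from plant import arm; print(arm.close_job())"
```

```text
the job is handed in; nothing more can be done
None
```

The job is handed in at about 35 s: the left case's lid held its angle when released, took about 5 N on one bumper for 2 s without shifting, and was left standing half open. The marker weight stands on the closed lid of the right case, which I took as the worn one because the left held. I did not lift the right lid to check.

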